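# Re-rack the spinning formers in reverse order

## Robot

A 6-joint arm with a two-finger parallel gripper is mounted at the origin on the work surface. World frame = base frame: x ahead of the robot, y to its left, z up, the work surface at z = 0. Lengths are in m, angles in rad, forces in N, time in s.
With the tool pointing down it reaches from about 0.3 to 0.775 m from the base axis. Payload 14.6 kg.
Tool frame: the origin (TCP) lies at the centre of the arm's flange, where the gripper is bolted on; the fingertips stand 199 mm ahead of it and the grasp point (between the pads) lies ctrl.tcp_to_grasp ahead of it (ctrl.tcp_to_grasp is the distance from the TCP to the grasp point, in m); z points along the fingers, y is the line along which they close (so a half turn about z gives the same grasp; the last joint's range is limited). The gripper opens to 94 mm and grips with 3 to 60 N. Pads are 16 mm wide; open, the fingers measure 119 mm over their backs; the gripper's body (75 mm by 177 mm) begins 78 mm behind the grasp point.
Start: joints at [1.153, 0.3, 1.521, -0, 1.321, -0.067], TCP at [0.189, 0.516, 0.405] pointing down, gripper open.
Joint ranges: [-3.03, 3.03], [-0.79, 2.21], [0.23, 2.52], [-1.04, 4.18], [0, 3.07], [-2.55, 2.55]. Speed limits (rad/s): [2.22, 2.22, 2.57, 3.14, 3.14, 3.14].

## Interface

Orientations are given as [roll, pitch, yaw] about the fixed x, y, z axes, in that order (R = Rz(yaw) Ry(pitch) Rx(roll)).
In Python, from station import ctrl gives the robot as it stands. The module is installed in compiled form; this text tells all that it offers.
- The arm moves only by the shell command python3 -m jog 'ROWS' [OPENING] [FORCE]. ROWS is JSON, a list of rows, each a list of 6 numbers: the shift along the tool's x, y, z in cm, then the turn, a rotation vector about the tool's x, y, z in rad. In form: [[tx, ty, tz, ax, ay, az], ...]. A call has 1 to 8 rows; each row is the pose to reach, as a shift and turn from the pose commanded when the call began, along the tool's axes at that moment; what a row does not reach only later rows make up. A row lasts 1/10 s, in which the tool goes at most 50 mm and 8.59 degrees, less where a joint would pass 70% of its speed; a pose out of reach is approached as far as the arm can. A call with a gripper value outside its range is refused whole. OPENING is the opening in per cent of the stroke, from 0 (shut) to 100 (fully open), set as the call begins (- or left out, the last holds). The fingers move at their own pace and stop on an object; FORCE is the grip in N (left out, the last holds). Time passes only in rows, so rows that repeat a pose let the fingers close. It gives the time, the measured TCP pose, the force, the opening and the grip force at its end, in the units of the state.
- ctrl.get_obs(): the state, without advancing time (a new reading comes with each control period).
- ctrl.camera(name): name is "scene" or "top"; returns a dict with "img" (400x640x3 uint8, blue, green, red), "intrinsics" (3x3 intrinsics, pixels), "k1" (the pictures are not rectified: a ray, as slopes to the right and down, at radius r is drawn at 1 + k1 r^2 times it, then the intrinsics apply), "R" (3x3) and "t" (3): a world point X has camera coordinates R X + t. Camera axes: x right, y down, z forward; pixel columns grow to the right and rows downward; lengths in m; the calibration is good to about 2 mm. A picture is of the moment at which its call begins. There is no depth.
- ctrl.hand_in(): hands the job in; it is judged then, once.
The state is a dict: "time_s": time; "qpos": joint angles; "joint_vel": joint speeds; "tau": joint torques, N m; "ee_pos": TCP position; "eef_rot": TCP orientation; "force": force on the tool from outside, world axes, zero at the start; "moment": the same for the moment, N m; "grip_width": finger opening in m; "grip_force": force on a finger pad.
Only numpy, scipy, OpenCV 4.12 (cv2) and the standard library are available. Lean on these libraries where they do the work, as an engineer would, in place of code of your own. Each camera call takes 0.05 s, during which the arm holds its last target. There are 200 camera calls.

## Task

Move the four turned aluminium formers from the dark grey steel rack to the empty wooden rack so that their row runs in reverse order: seen from the robot, the leftmost former goes to the rightmost place, the second from the left to the second from the right, and so on. Set each one down upright inside its own well, flat on the floor of it with its shank up, without dropping it, and leave all four released and standing still.

Things in the scene. Friction and masses are not known exactly. Their poses are not given: they have to be found in the camera images.
- drum_mid (a point): The drum former: loose turned aluminium part, about 0.2 kg, 64 mm tall, upright on its flat 46 mm round foot: a flat cylinder 46 mm across and 24 mm high; shank 20 mm in diameter. The plain round shank is the top 40 mm, coaxial; grip it there. The point is on the axis half-way up (32 mm above the foot); z is its axis, up.
- cone_mid (a point): The cone former: loose turned aluminium part, about 0.2 kg, 82 mm tall, upright on its flat 46 mm round foot: a cone 46 mm across at the foot, narrowing over 42 mm of height; shank 24 mm in diameter. The plain round shank is the top 40 mm, coaxial; grip it there. The point is on the axis half-way up (41 mm above the foot); z is its axis, up.
- stepped_mid (a point): The stepped former: loose turned aluminium part, about 0.2 kg, 66 mm tall, upright on its flat 46 mm round foot: two round steps, 46 mm across (12 mm high) then 36 mm across (up to 26 mm); shank 28 mm in diameter. The plain round shank is the top 40 mm, coaxial; grip it there. The point is on the axis half-way up (33 mm above the foot); z is its axis, up.
- dome_mid (a point): The dome former: loose turned aluminium part, about 0.2 kg, 72 mm tall, upright on its flat 46 mm round foot: a rounded dome 46 mm across at the foot, 32 mm high; shank 32 mm in diameter. The plain round shank is the top 40 mm, coaxial; grip it there. The point is on the axis half-way up (36 mm above the foot); z is its axis, up.
- place_1: Fixed square plywood well, the leftmost place (largest y) of four in the wooden rack, empty. 74 mm square outside, 66 inside, 12 high, walls 4. Origin: centre of its underside; the floor a former stands on is 5 mm above that. y runs along the row to the left, x across it, away from the robot. Wells 80 mm apart, on a deck 50 mm above the bench; end lips 22 mm above the deck, 166 mm from the row's middle.
- place_2: Fixed square plywood well, second from the left of four in the wooden rack, empty. 74 mm square outside, 66 inside, 12 high, walls 4. Origin: centre of its underside; the floor a former stands on is 5 mm above that. y runs along the row to the left, x across it, away from the robot. Wells 80 mm apart, on a deck 50 mm above the bench; end lips 22 mm above the deck, 166 mm from the row's middle.
- place_3: Fixed square plywood well, second from the right of four in the wooden rack, empty. 74 mm square outside, 66 inside, 12 high, walls 4. Origin: centre of its underside; the floor a former stands on is 5 mm above that. y runs along the row to the left, x across it, away from the robot. Wells 80 mm apart, on a deck 50 mm above the bench; end lips 22 mm above the deck, 166 mm from the row's middle.
- place_4: Fixed square plywood well, the rightmost place (smallest y) of four in the wooden rack, empty. 74 mm square outside, 66 inside, 12 high, walls 4. Origin: centre of its underside; the floor a former stands on is 5 mm above that. y runs along the row to the left, x across it, away from the robot. Wells 80 mm apart, on a deck 50 mm above the bench; end lips 22 mm above the deck, 166 mm from the row's middle.
- seat_drum: Fixed square dark steel well in the dark grey steel rack where the drum former starts. Sizes as the wooden wells (66 mm inside, 12 high, floor 5 mm above its origin at the centre of its underside); y runs along that rack's row to the left, x across it, away from the robot. The row has four such wells, 80 mm apart, on a deck 50 mm above the bench, with the same end lips.
- seat_cone: Fixed square dark steel well in the dark grey steel rack where the cone former starts. Sizes as the wooden wells (66 mm inside, 12 high, floor 5 mm above its origin at the centre of its underside); y runs along that rack's row to the left, x across it, away from the robot. The row has four such wells, 80 mm apart, on a deck 50 mm above the bench, with the same end lips.
Things that resemble listed ones, but are neither listed nor needed, are in the scene too. Leave any purple or yellow look-alike of the part that bears drum_mid alone.

How it is judged:
At the end, for the whole second after the job is handed in: Each former stands upright (tilt under 0.1 rad) and at rest in the well of the wooden rack that mirrors its starting place: 1st from the left to 4th, 2nd to 3rd, 3rd to 2nd, 4th to 1st. Its axis is within 15 mm of the well's centre and its foot on the well's floor (within 4 mm) (horizontal distance between dome_mid and place_2 below 0.015 m and z of dome_mid in the frame of place_2 between 0.037 and 0.045 m and ((y of seat_drum in the frame of seat_cone between 0.06 and 0.1 m and horizontal distance between drum_mid and place_4 below 0.015 m and z of drum_mid in the frame of place_4 between 0.033 and 0.041 m and horizontal distance between cone_mid and place_3 below 0.015 m and z of cone_mid in the frame of place_3 between 0.042 and 0.05 m and horizontal distance between stepped_mid and place_1 below 0.015 m and z of stepped_mid in the frame of place_1 between 0.034 and 0.042 m) or (y of seat_drum in the frame of seat_cone between 0.22 and 0.26 m and horizontal distance between drum_mid and place_4 below 0.015 m and z of drum_mid in the frame of place_4 between 0.033 and 0.041 m and horizontal distance between cone_mid and place_1 below 0.015 m and z of cone_mid in the frame of place_1 between 0.042 and 0.05 m and horizontal distance between stepped_mid and place_3 below 0.015 m and z of stepped_mid in the frame of place_3 between 0.034 and 0.042 m) or (y of seat_drum in the frame of seat_cone between -0.1 and -0.06 m and horizontal distance between drum_mid and place_3 below 0.015 m and z of drum_mid in the frame of place_3 between 0.033 and 0.041 m and horizontal distance between cone_mid and place_4 below 0.015 m and z of cone_mid in the frame of place_4 between 0.042 and 0.05 m and horizontal distance between stepped_mid and place_1 below 0.015 m and z of stepped_mid in the frame of place_1 between 0.034 and 0.042 m) or (y of seat_drum in the frame of seat_cone between 0.14 and 0.18 m and horizontal distance between drum_mid and place_3 below 0.015 m and z of drum_mid in the frame of place_3 between 0.033 and 0.041 m and horizontal distance between cone_mid and place_1 below 0.015 m and z of cone_mid in the frame of place_1 between 0.042 and 0.05 m and horizontal distance between stepped_mid and place_4 below 0.015 m and z of stepped_mid in the frame of place_4 between 0.034 and 0.042 m) or (y of seat_drum in the frame of seat_cone between -0.26 and -0.22 m and horizontal distance between drum_mid and place_1 below 0.015 m and z of drum_mid in the frame of place_1 between 0.033 and 0.041 m and horizontal distance between cone_mid and place_4 below 0.015 m and z of cone_mid in the frame of place_4 between 0.042 and 0.05 m and horizontal distance between stepped_mid and place_3 below 0.015 m and z of stepped_mid in the frame of place_3 between 0.034 and 0.042 m) or (y of seat_drum in the frame of seat_cone between -0.18 and -0.14 m and horizontal distance between drum_mid and place_1 below 0.015 m and z of drum_mid in the frame of place_1 between 0.033 and 0.041 m and horizontal distance between cone_mid and place_3 below 0.015 m and z of cone_mid in the frame of place_3 between 0.042 and 0.05 m and horizontal distance between stepped_mid and place_4 below 0.015 m and z of stepped_mid in the frame of place_4 between 0.034 and 0.042 m)) and angle between each of drum_mid, cone_mid, stepped_mid, dome_mid's own z axis and vertical below 0.1 rad and linear speed of each of drum, cone, stepped, dome below 0.02 m/s and angular speed of each of drum, cone, stepped, dome below 0.2 rad/s); the robot touches nothing.
It fails at once if the drum former is dropped (falls more than about 3 cm) (linear speed of drum above 0.8 m/s and contact force between drum and the fingers below 0.5 N).
It fails at once if the cone former is dropped (falls more than about 3 cm) (linear speed of cone above 0.8 m/s and contact force between cone and the fingers below 0.5 N).
It fails at once if the stepped former is dropped (falls more than about 3 cm) (linear speed of stepped above 0.8 m/s and contact force between stepped and the fingers below 0.5 N).
It fails at once if the dome former is dropped (falls more than about 3 cm) (linear speed of dome above 0.8 m/s and contact force between dome and the fingers below 0.5 N).
It also fails if it takes over 112 s, if anything falls off the work surface, if the arm or the gripper's body presses on something with over 40 N, if the wrist force passes 120 N, or if a joint passes its speed limit or range.

## Working session

There is one attempt and no reset: what is moved stays moved. The work goes in short steps, Python scripts to look and compute and a shell command to move; the robot and the scene stay as the last step left them, time stands still between calls to the robot, and variables do not carry over. Pictures are saved under pics/ and viewed, at most 14 in all, crops included, and the job is handed in when it is done.

```bash
mkdir -p pics; python3 - <<'E'
from station import ctrl
import cv2,numpy as np
o=ctrl.get_obs(); print(o['time_s'],o['ee_pos'],o['eef_rot'],o['grip_width'],ctrl.tcp_to_grasp)
for n in('scene','top'):
    c=ctrl.camera(n); cv2.imwrite(f'pics/{n}0.png',c['img']); np.savez(f'{n}0.npz',**c)
    print(n,c['intrinsics'].tolist(),c['k1'],np.round(c['R'],4).tolist(),c['t'], (-c['R'].T@c['t']))
E
```

```text
0.0 [0.18898365 0.51648238 0.40410248] [-3.14048319e+00 -5.61825147e-05  2.79086654e+00] 0.09405167756065455 0.1804
scene [[468.13616971687816, 0.0, 308.5869810174023], [0.0, 468.13616971687816, 199.49402055944873], [0.0, 0.0, 1.0]] -0.011206023157548312 [[0.8795, 0.4758, 0.0079], [0.3102, -0.5605, -0.7679], [-0.3609, 0.6778, -0.6405]] [-0.3855903  -0.11394251  1.31513007] [ 0.8491613  -0.77181016  0.75793405]
top [[388.81444060008005, 0.0, 316.49792392566115], [0.0, 388.81444060008005, 197.62391661452904], [0.0, 0.0, 1.0]] -0.011146867792007487 [[0.0057, -1.0, -0.0058], [-0.9844, -0.0046, -0.1761], [0.1761, 0.0067, -0.9844]] [-0.05876892  0.4808047   0.89700161] [ 0.31566971 -0.06258621  0.96730266]
```

View pics/scene0.png

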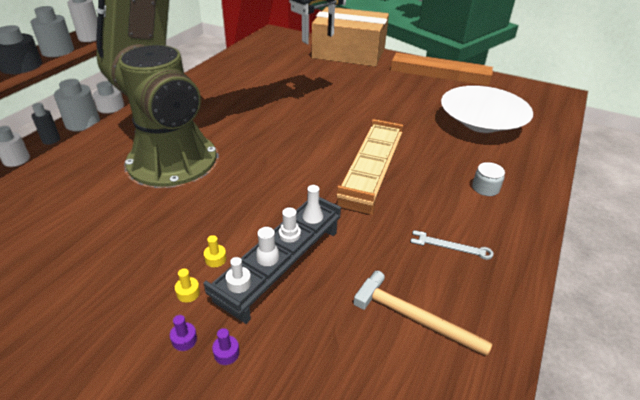

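View pics/top0.png

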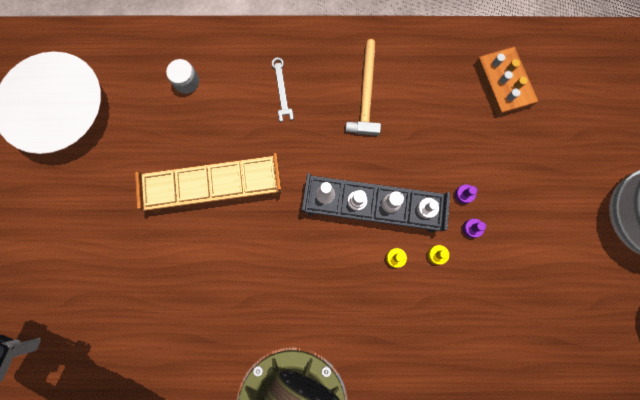

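The top view shows the grey rack with, from the left: cone (325,190), stepped (358,200), dome (393,203) and drum (429,208). The empty wooden rack spans (140–280, 155–212). Drum candidates are white on the rack (429,208), yellow (397,258) and (440,255), and purple (467,193) and (475,228). The white one fits because it is aluminium and stands in the steel rack. I'll enlarge both views to confirm it and pick points.

```bash
python3 - <<'E'
import cv2,numpy as np
def crop(n,x0,x1,y0,y1,s,out):
    im=np.load(n+'0.npz')['img'][y0:y1,x0:x1]; im=cv2.resize(im,None,fx=s,fy=s,interpolation=cv2.INTER_CUBIC)
    for x in range((x0//10+1)*10,x1,10):
        cv2.line(im,((x-x0)*s,0),((x-x0)*s,6 if x%50 else 16),(0,255,0),1)
        if x%50==0: cv2.putText(im,str(x),((x-x0)*s,28),0,.4,(0,255,0),1)
    for y in range((y0//10+1)*10,y1,10):
        cv2.line(im,(0,(y-y0)*s),(6 if y%50 else 16,(y-y0)*s),(0,255,0),1)
        if y%10==0: cv2.putText(im,str(y),(18,(y-y0)*s+4),0,.35,(0,255,0),1)
    cv2.imwrite('pics/'+out,im)
crop('top',295,455,165,240,5,'c1.png'); crop('top',130,290,145,220,5,'c2.png')
crop('scene',200,350,175,325,4,'c3.png'); crop('scene',325,415,110,220,5,'c4.png')
E
```

```text
(no output)
```

View pics/c1.png

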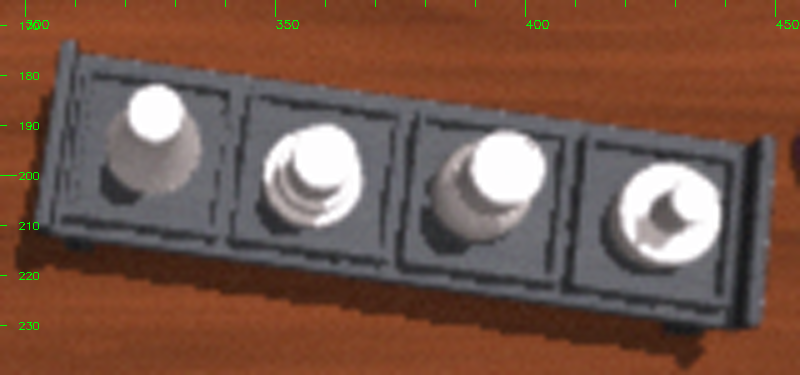

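View pics/c2.png

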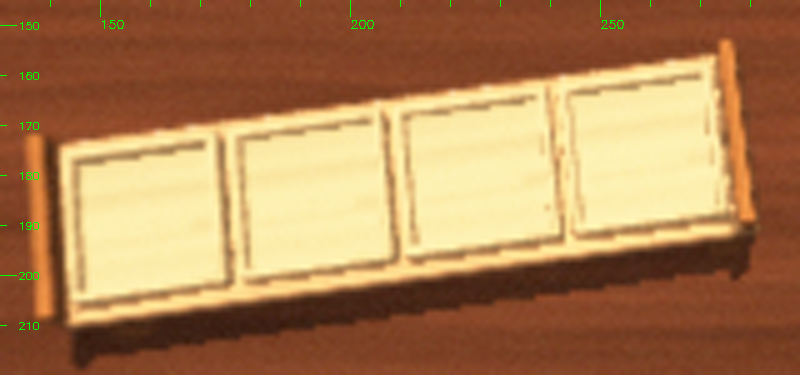

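View pics/c3.png

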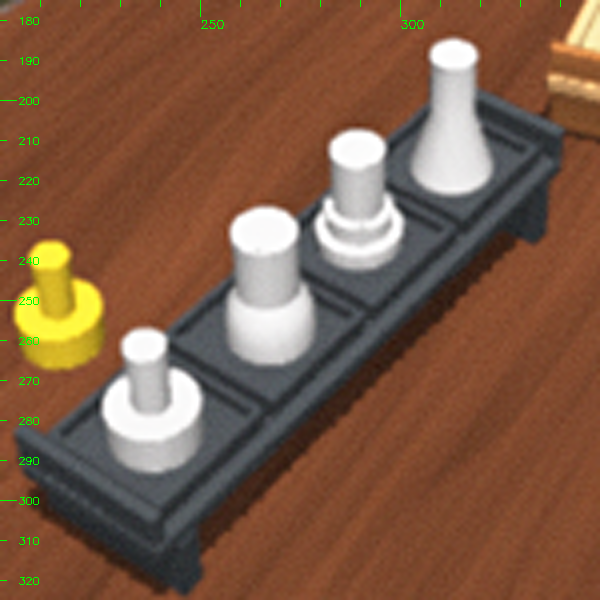

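View pics/c4.png

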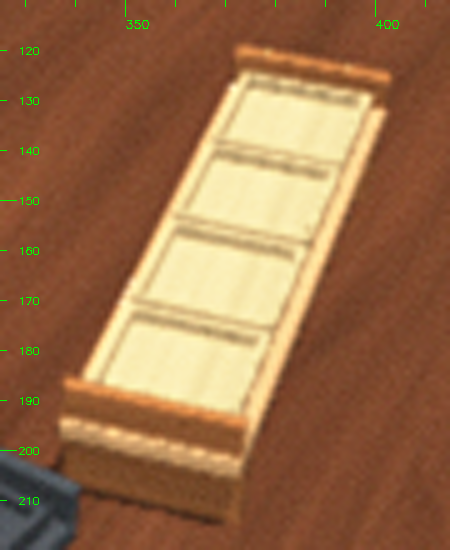

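The enlarged crop confirms the white drum stands at the right end of the grey rack at (429,208), followed leftwards by dome, stepped and cone. So drum goes to place_1, dome to place_2, stepped to place_3 and cone to place_4. Next I triangulate the shank tops, foot rims and rack lips.

```bash
cat >h.py <<'E'
import numpy as np
from scipy.optimize import least_squares
C={n:dict(np.load(f'{n}0.npz')) for n in('top','scene')}
def proj(n,X):
    c=C[n]; p=np.atleast_2d(X)@c['R'].T+c['t']; s=p[:,:2]/p[:,2:]
    s=s*(1+c['k1']*(s**2).sum(1,keepdims=True)); K=c['intrinsics']
    return s*[K[0,0],K[1,1]]+K[:2,2]
def tri(pt,ps):
    f=lambda X:np.r_[proj('top',X)[0]-pt,proj('scene',X)[0]-ps]
    r=least_squares(f,[.4,0,.1]); return r.x,np.sqrt((r.fun**2).mean())
def atz(n,p,z):
    return np.r_[least_squares(lambda X:proj(n,np.r_[X,z])[0]-p,[.4,0]).x,z]
E
python3 - <<'E'
from h import *
import cv2
np.set_printoptions(precision=4,suppress=True)
T=lambda x,y,s,x0,y0:np.array([(x+.5)/s-.5+x0,(y+.5)/s-.5+y0])
c1=lambda x,y:T(x,y,5,295,165);c2=lambda x,y:T(x,y,5,130,145);c3=lambda x,y:T(x,y,4,200,175);c4=lambda x,y:T(x,y,5,325,110)
for n,a,b in[('cone top .137',c1(155,113),c3(453,54)),('step top .121',c1(324,161),c3(357,147)),('dome top .127',c1(509,168),c3(265,228)),('drum disc .079',c1(671,213),c3(152,402)),
 ('lip L .072',c2(40,227),c4(313,61)),('lip R .072',c2(737,130),c4(156,400)),
 ('lipL back',c2(35,137),c4(390,75)),('lipL front',c2(43,318),c4(237,46)),('lipR back',c2(725,40),c4(247,420)),('lipR front',c2(747,222),c4(65,380))]: print(n,*tri(a,b))
# wooden wells: inner rim corners picked in top, at rim height
def wells(cx,cy,yaw):
    R=np.array([[np.cos(yaw),-np.sin(yaw)],[np.sin(yaw),np.cos(yaw)]]); out=[]
    for k in range(4):
        for h,z in((.033,.062),(.033,.055),(.037,.062)):
            q=np.array([[-h,-h],[h,-h],[h,h],[-h,h]])+[0,.12-.08*k]
            out.append((np.c_[q@R.T+[cx,cy],np.full(4,z)],z,h))
    return out
L,_=tri(c2(40,227),c4(313,61));Rr,_=tri(c2(737,130),c4(156,400))
m=(L+Rr)/2; d=L-Rr; yaw=np.arctan2(-d[0],d[1]); print('wood',m,np.hypot(*d[:2]),yaw)
ims={n:cv2.resize(C[n]['img'],None,fx=5,fy=5,interpolation=cv2.INTER_CUBIC) for n in C}
for n in C:
    for X,z,h in wells(m[0],m[1],yaw):
        p=proj(n,X); cv2.polylines(ims[n],[np.int32((p+.5)*5-.5)],True,(255,0,0) if z==.055 else (0,0,255),1)
a=ims['top'][145*5:220*5,130*5:290*5]; b=ims['scene'][110*5:220*5,325*5:415*5]
cv2.imwrite('pics/ov.png',np.hstack([cv2.resize(a,(560,263)).copy() if 0 else cv2.copyMakeBorder(a[:, :],0,0,0,0)])); cv2.imwrite('pics/ov2.png',b)
E
```

```text
cone top .137 [ 0.4882 -0.0763  0.1359] 0.21567930921250902
step top .121 [ 0.471  -0.1508  0.1197] 0.5299458355064399
dome top .127 [ 0.4667 -0.2311  0.1275] 0.47354334660652125
drum disc .079 [ 0.4544 -0.3154  0.0785] 0.35487721133766187
lip L .072 [0.4933 0.3664 0.0722] 0.4445641876141469
lip R .072 [0.5416 0.0383 0.0723] 0.41646154443451394
lipL back [0.5371 0.3727 0.0723] 0.5123524205985969
lipL front [0.4494 0.3607 0.0727] 0.28860142476400064
lipR back [0.5853 0.0447 0.0729] 0.2907126877233642
lipR front [0.4972 0.0325 0.0713] 0.36668342415557464
wood [0.5174 0.2023 0.0722] 0.33169131152342335 0.1462757656844956Traceback (most recent call last):
  File "<stdin>", line 24, in <module>
cv2.error: OpenCV(4.12.0) :-1: error: (-5:Bad argument) in function 'copyMakeBorder'
> Overload resolution failed:
>  - copyMakeBorder() missing required argument 'borderType' (pos 6)
>  - copyMakeBorder() missing required argument 'borderType' (pos 6)
```

Heights match the text within 2 mm (tops 0.136, 0.120 and 0.128; lips 0.072), and the lip spacing is 331.7 mm against the expected 332. I use a fixed tool yaw of π/2, so tool x = world +y, tool y = world +x and tool z = down. The first move turns the tool and travels toward the drum.

```bash
python3 -m jog '[[-38.8,-30.1,0,0,0,1.22],[-38.8,-30.1,0,0,0,1.22],[-38.8,-30.1,0,0,0,1.22],[-38.8,-30.1,0,0,0,1.22],[-38.8,-30.1,0,0,0,1.22],[-38.8,-30.1,0,0,0,1.22],[-38.8,-30.1,0,0,0,1.22],[-38.8,-30.1,0,0,0,1.22]]' 100 20; python3 -c "
from station import ctrl
o=ctrl.get_obs();print(o['qpos'],o['ee_pos'],o['eef_rot'])"
```

```text
time_s: 0.9
ee_pos: [0.4021, 0.1757, 0.4047]
eef_rot: [3.141, -0.0, 1.585]
force: [0.5, 0.3, 0.4]
grip_width: 0.0939
grip_force: 0.0
[3.28434519e-01 4.90313903e-02 1.81564389e+00 4.38536275e-05
 1.27680302e+00 3.14507607e-01] [0.40208685 0.17569178 0.40468268] [ 3.14149690e+00 -7.52872986e-05  1.58471054e+00]
```

```bash
python3 -m jog '[[-40,5,0,0,0,0.014],[-40,5,0,0,0,0.014],[-40,5,0,0,0,0.014],[-40,5,0,0,0,0.014],[-40,5,0,0,0,0.014],[-40,5,0,0,0,0.014],[-40,5,0,0,0,0.014],[-40,5,0,0,0,0.014]]'; python3 -m jog '[[0,0,0,0,0,0],[0,0,0,0,0,0],[0,0,0,0,0,0]]'
```

```text
time_s: 1.7
ee_pos: [0.4588, -0.2204, 0.4045]
eef_rot: [-3.141, -0.0, 1.577]
force: [0.5, -0.3, -0.0]
grip_width: 0.0936
grip_force: 0.0
time_s: 2.0
ee_pos: [0.459, -0.2173, 0.4045]
eef_rot: [-3.141, -0.0, 1.578]
force: [0.2, 1.1, 0.6]
grip_width: 0.0942
grip_force: 0.0
```

```bash
python3 -m jog '[[-4.9,-0.2,0,0,0,0],[-9.8,-0.5,0,0,0,0],[-9.8,-0.5,0,0,0,0],[-9.8,-0.5,3,0,0,0],[-9.8,-0.5,6,0,0,0],[-9.8,-0.5,8,0,0,0],[-9.8,-0.5,8,0,0,0],[-9.8,-0.5,8,0,0,0]]'; python3 - <<'E'
from station import ctrl
import cv2
a=ctrl.camera('scene')['img'][150:350,150:400]; b=ctrl.camera('top')['img'][120:280,290:490]
cv2.imwrite('pics/s1.png',cv2.hconcat([cv2.resize(a,(400,320)),cv2.resize(b,(400,320))]))
E
```

```text
time_s: 2.8
ee_pos: [0.4551, -0.3152, 0.3256]
eef_rot: [3.141, 0.0, 1.578]
force: [0.1, -0.0, 0.0]
grip_width: 0.0937
grip_force: 0.0
```

View pics/s1.png

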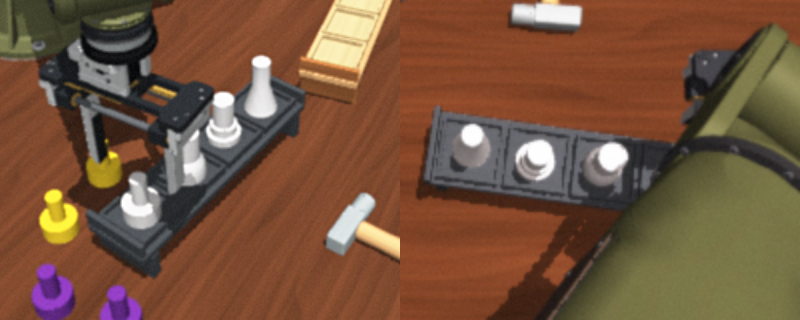

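The scene crop shows the fingers at (97,160) and (177,192) straddling the drum shank top at (137,178). Their midpoint agrees, so I descend, grip and lift.

```bash
python3 -m jog '[[0,0,2,0,0,0],[0,0,4,0,0,0],[0,0,4,0,0,0],[0,0,4,0,0,0]]'; python3 -m jog '[[0,0,0,0,0,0],[0,0,0,0,0,0],[0,0,0,0,0,0],[0,0,0,0,0,0],[0,0,0,0,0,0],[0,0,0,0,0,0],[0,0,0,0,0,0],[0,0,0,0,0,0]]' 0 25; python3 -m jog '[[0,0,0,0,0,0],[0,0,0,0,0,0],[0,0,0,0,0,0],[0,0,0,0,0,0]]'
```

```text
time_s: 3.3
ee_pos: [0.4549, -0.3162, 0.2859]
eef_rot: [3.141, 0.001, 1.577]
force: [-0.0, 0.3, 0.3]
grip_width: 0.0944
grip_force: 0.0
time_s: 4.1
ee_pos: [0.4547, -0.3162, 0.2846]
eef_rot: [-3.142, -0.0, 1.577]
force: [0.0, 0.8, -0.2]
grip_width: 0.0332
grip_force: 0.0
time_s: 4.5
ee_pos: [0.4547, -0.3162, 0.2846]
eef_rot: [-3.141, -0.0, 1.577]
force: [-0.5, 0.3, -1.5]
grip_width: 0.0187
grip_force: 25.0
```

```bash
python3 -m jog '[[0,0,-0.5,0,0,0],[0,0,-2,0,0,0],[0,0,-4.5,0,0,0],[0,0,-7.5,0,0,0],[0,0,-10,0,0,0],[0,0,-11.5,0,0,0],[0,0,-12,0,0,0],[0,0,-12,0,0,0]]'; python3 -m jog '[[1,0,0,0,0,0],[4,0,0,0,0,0],[8,0,0,0,0,0],[12,1,0,0,0,0],[16,1,0,0,0,0],[20,1,0,0,0,0],[24,1,0,0,0,0],[28,1,0,0,0,0]]';  python3 -m jog '[[4,0,0,0,0,0],[8,0,0,0,0,0],[12,0,0,0,0,0],[16,1,0,0,0,0],[20,2,0,0,0,0],[24,3,0,0,0,0],[28,3.5,0,0,0,0],[32,3.5,0,0,0,0]]' ; python3 -m jog '[[2,0,0,0,0,0],[3,0,0,0,0,0],[3.7,0,0,0,0,0],[3.7,0,0,0,0,0],[3.7,0,0,0,0,0],[3.7,0,0,0,0,0]]'
```

```text
time_s: 5.3
ee_pos: [0.4546, -0.3162, 0.4049]
eef_rot: [3.141, 0.0, 1.577]
force: [0.7, 0.4, -3.5]
grip_width: 0.019
grip_force: 25.0
time_s: 6.1
ee_pos: [0.4623, -0.0341, 0.4037]
eef_rot: [-3.14, -0.0, 1.577]
force: [0.6, 0.3, -1.7]
grip_width: 0.0187
grip_force: 25.0
time_s: 6.9
ee_pos: [0.4957, 0.2861, 0.4033]
eef_rot: [-3.14, 0.001, 1.577]
force: [0.1, 0.1, -2.7]
grip_width: 0.0191
grip_force: 25.0
time_s: 7.5
ee_pos: [0.496, 0.3202, 0.4048]
eef_rot: [3.142, 0.0, 1.576]
force: [0.1, -0.2, -1.2]
grip_width: 0.0189
grip_force: 25.0
```

```bash
python3 -m jog '[[0,0.4,2,0,0,0],[0,0.4,5,0,0,0],[0,0.4,8,0,0,0],[0,0.4,10,0,0,0],[0,0.4,11,0,0,0],[0,0.4,11.6,0,0,0],[0,0.4,11.9,0,0,0],[0,0.4,11.9,0,0,0]]'; python3 - <<'E'
from station import ctrl
import cv2
c=ctrl.camera('scene')['img'][90:250,250:450]
cv2.imwrite('pics/s2.png',cv2.resize(c,None,fx=3,fy=3,interpolation=cv2.INTER_CUBIC))
E
```

```text
time_s: 8.3
ee_pos: [0.5, 0.321, 0.2862]
eef_rot: [3.141, -0.0, 1.577]
force: [-0.2, -0.8, -0.8]
grip_width: 0.0189
grip_force: 25.0
```

View pics/s2.png

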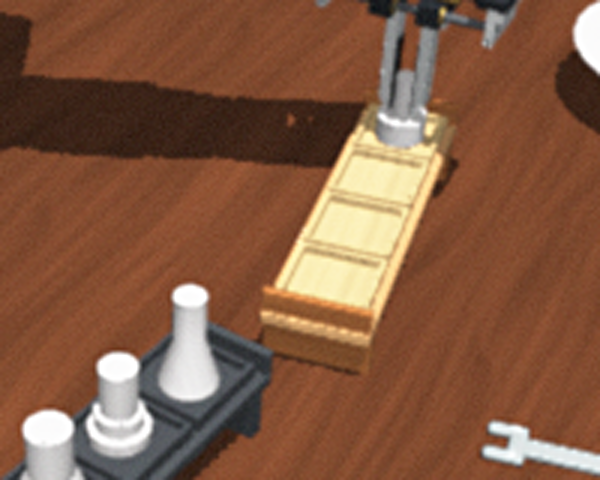

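The crop shows the drum, still held, sitting centred inside place_1 at about (400,130). I release it, rise and go to the dome.

```bash
python3 -m jog '[[0,0,0.1,0,0,0],[0,0,0.1,0,0,0]]'; python3 -m jog '[[0,0,0,0,0,0],[0,0,0,0,0,0],[0,0,0,0,0,0],[0,0,0,0,0,0],[0,0,0,0,0,0],[0,0,0,0,0,0],[0,0,0,0,0,0],[0,0,0,0,0,0]]' 100;  python3 -m jog '[[0,0,-2,0,0,0],[0,0,-5,0,0,0],[0,0,-8,0,0,0],[0,0,-11.9,0,0,0],[-5,0,-11.9,0,0,0],[-10,0,-11.9,0,0,0],[-15,-1,-11.9,0,0,0],[-20,-1,-11.9,0,0,0]]'; python3 -m jog '[[-4.5,0,0,0,0,0],[-9,0,0,0,0,0],[-13.5,0,0,0,0,0],[-18,-1,0,0,0,0],[-22.5,-2,0,0,0,0],[-27,-2.3,0,0,0,0],[-31.5,-2.3,0,0,0,0],[-35.2,-2.3,0,0,0,0]]'; python3 -m jog '[[0,0,0,0,0,0],[0,0,0,0,0,0]]'
```

```text
time_s: 8.55
ee_pos: [0.4999, 0.3211, 0.285]
eef_rot: [3.141, -0.0, 1.577]
force: [-0.7, -0.1, -1.5]
grip_width: 0.019
grip_force: 25.0
time_s: 9.35
ee_pos: [0.4999, 0.3211, 0.2846]
eef_rot: [-3.142, 0.0, 1.577]
force: [0.0, -0.8, 0.1]
grip_width: 0.0792
grip_force: 0.0
time_s: 10.15
ee_pos: [0.49, 0.1204, 0.4038]
eef_rot: [3.141, -0.0, 1.577]
force: [1.4, -0.4, -0.3]
grip_width: 0.0941
grip_force: 0.0
time_s: 10.95
ee_pos: [0.4696, -0.2324, 0.4039]
eef_rot: [3.141, 0.0, 1.576]
force: [-0.5, 0.4, -0.2]
grip_width: 0.0941
grip_force: 0.0
time_s: 11.15
ee_pos: [0.47, -0.2305, 0.4034]
eef_rot: [-3.141, -0.0, 1.575]
force: [-0.2, 0.4, -0.6]
grip_width: 0.0942
grip_force: 0.0
```

```bash
python3 -m jog '[[0,-0.3,3,0,0,0],[0,-0.3,6,0,0,0],[0,-0.3,9,0,0,0],[0,-0.3,11,0,0,0],[0,-0.3,11,0,0,0],[0,-0.3,11,0,0,0]]'; python3 -m jog '[[0,0,0,0,0,0],[0,0,0,0,0,0],[0,0,0,0,0,0],[0,0,0,0,0,0],[0,0,0,0,0,0],[0,0,0,0,0,0],[0,0,0,0,0,0],[0,0,0,0,0,0]]' 0 25; python3 -m jog '[[0,0,0,0,0,0],[0,0,0,0,0,0],[0,0,0,0,0,0]]'; python3 -m jog '[[0,0,-0.5,0,0,0],[0,0,-2,0,0,0],[0,0,-4.5,0,0,0],[0,0,-7.5,0,0,0],[0,0,-10,0,0,0],[0,0,-11,0,0,0],[0,0,-11,0,0,0],[0,0,-11,0,0,0]]'; python3 -m jog '[[1,0,0,0,0,0],[4,0,0,0,0,0],[8,0,0,0,0,0],[12,1,0,0,0,0],[16,1,0,0,0,0],[20,1,0,0,0,0],[24,1,0,0,0,0],[28,1,0,0,0,0]]';  python3 -m jog '[[4,1,0,0,0,0],[8,2,0,0,0,0],[12,3,0,0,0,0],[15,3.5,0,0,0,0],[18,3.5,0,0,0,0],[19.3,3.5,0,0,0,0],[19.3,3.5,0,0,0,0],[19.3,3.5,0,0,0,0]]'
```

```text
time_s: 11.75
ee_pos: [0.4675, -0.2295, 0.2945]
eef_rot: [3.141, 0.0, 1.578]
force: [-0.1, 0.4, -0.1]
grip_width: 0.0941
grip_force: 0.0
time_s: 12.55
ee_pos: [0.4672, -0.2302, 0.2936]
eef_rot: [-3.142, -0.0, 1.577]
force: [-0.5, -0.4, 1.1]
grip_width: 0.0335
grip_force: 0.0
time_s: 12.85
ee_pos: [0.4671, -0.2302, 0.2936]
eef_rot: [-3.141, -0.0, 1.577]
force: [0.3, -0.7, -0.3]
grip_width: 0.0307
grip_force: 25.0
time_s: 13.65
ee_pos: [0.4671, -0.2301, 0.4024]
eef_rot: [-3.14, -0.001, 1.577]
force: [0.2, 0.7, -3.1]
grip_width: 0.0309
grip_force: 25.0
time_s: 14.45
ee_pos: [0.4748, 0.052, 0.4027]
eef_rot: [-3.14, -0.0, 1.577]
force: [0.7, -0.0, -1.6]
grip_width: 0.031
grip_force: 25.0
time_s: 15.25
ee_pos: [0.5092, 0.2426, 0.4031]
eef_rot: [-3.141, 0.001, 1.577]
force: [-1.5, -0.2, -3.2]
grip_width: 0.031
grip_force: 25.0
```

```bash
python3 -m jog '[[0,0.2,2,0,0,0],[0,0.2,5,0,0,0],[0,0.2,8,0,0,0],[0,0.2,10,0,0,0],[0,0.2,10.6,0,0,0],[0,0.2,10.8,0,0,0],[0,0.2,10.8,0,0,0],[0,0.2,10.8,0,0,0]]'; python3 -m jog '[[0,0,0,0,0,0],[0,0,0.1,0,0,0],[0,0,0.1,0,0,0]]'; python3 -m jog '[[0,0,0,0,0,0],[0,0,0,0,0,0],[0,0,0,0,0,0],[0,0,0,0,0,0],[0,0,0,0,0,0],[0,0,0,0,0,0],[0,0,0,0,0,0],[0,0,0,0,0,0]]' 100;  python3 -m jog '[[0,0,-2,0,0,0],[0,0,-5,0,0,0],[0,0,-8,0,0,0],[0,0,-11,0,0,0],[-4,0,-11,0,0,0],[-8,0,-11,0,0,0],[-12,-1,-11,0,0,0],[-16,-2,-11,0,0,0]]'; python3 -m jog '[[-4,0,0,0,0,0],[-8,-1,0,0,0,0],[-12,-2,0,0,0,0],[-16,-2,0,0,0,0],[-20,-2,0,0,0,0],[-23,-2,0,0,0,0],[-23.3,-2,0,0,0,0],[-23.3,-2,0,0,0,0]]'; python3 -m jog '[[0,0,0,0,0,0]]'
```

```text
time_s: 16.05
ee_pos: [0.5115, 0.243, 0.2969]
eef_rot: [3.14, -0.001, 1.577]
force: [-0.2, 0.4, -2.9]
grip_width: 0.0312
grip_force: 25.0
time_s: 16.35
ee_pos: [0.5113, 0.2431, 0.2947]
eef_rot: [3.141, -0.0, 1.577]
force: [0.8, -0.4, -2.4]
grip_width: 0.0309
grip_force: 25.0
time_s: 17.15
ee_pos: [0.5113, 0.2431, 0.2946]
eef_rot: [-3.142, 0.0, 1.577]
force: [0.2, 0.3, 0.2]
grip_width: 0.0912
grip_force: 0.0
time_s: 17.95
ee_pos: [0.4918, 0.0815, 0.4046]
eef_rot: [3.142, 0.0, 1.577]
force: [1.1, -0.2, -0.5]
grip_width: 0.0943
grip_force: 0.0
time_s: 18.75
ee_pos: [0.4736, -0.1504, 0.4045]
eef_rot: [-3.141, -0.0, 1.575]
force: [0.5, 0.2, 0.2]
grip_width: 0.0942
grip_force: 0.0
time_s: 18.85
ee_pos: [0.4737, -0.1493, 0.4046]
eef_rot: [-3.142, -0.0, 1.578]
force: [-0.3, -0.1, -0.4]
grip_width: 0.0941
grip_force: 0.0
```

```bash
python3 -m jog '[[-0.1,-0.3,3,0,0,0],[-0.1,-0.3,6,0,0,0],[-0.1,-0.3,9,0,0,0],[-0.1,-0.3,11.7,0,0,0],[-0.1,-0.3,11.7,0,0,0],[-0.1,-0.3,11.7,0,0,0]]'; python3 -m jog '[[0,0,0,0,0,0],[0,0,0,0,0,0],[0,0,0,0,0,0],[0,0,0,0,0,0],[0,0,0,0,0,0],[0,0,0,0,0,0],[0,0,0,0,0,0],[0,0,0,0,0,0]]' 0 25; python3 -m jog '[[0,0,0,0,0,0],[0,0,0,0,0,0],[0,0,0,0,0,0]]'; python3 -m jog '[[0,0,-0.5,0,0,0],[0,0,-2,0,0,0],[0,0,-4.5,0,0,0],[0,0,-7.5,0,0,0],[0,0,-10,0,0,0],[0,0,-11.7,0,0,0],[0,0,-11.7,0,0,0],[0,0,-11.7,0,0,0]]'; python3 -m jog '[[1,0,0,0,0,0],[4,0,0,0,0,0],[8,0,0,0,0,0],[12,1,0,0,0,0],[16,2,0,0,0,0],[20,3,0,0,0,0],[24,3,0,0,0,0],[26,3,0,0,0,0]]';  python3 -m jog '[[3,1,0,0,0,0],[5,2,0,0,0,0],[5.4,2.2,0,0,0,0],[5.4,2.2,0,0,0,0],[5.4,2.2,0,0,0,0]]'
```

```text
time_s: 19.45
ee_pos: [0.471, -0.1505, 0.2884]
eef_rot: [3.141, -0.0, 1.578]
force: [-0.1, -0.0, -0.1]
grip_width: 0.0937
grip_force: 0.0
time_s: 20.25
ee_pos: [0.4707, -0.1512, 0.2876]
eef_rot: [-3.142, -0.0, 1.577]
force: [-0.3, -0.5, 0.3]
grip_width: 0.0335
grip_force: 0.0
time_s: 20.55
ee_pos: [0.4707, -0.1512, 0.2877]
eef_rot: [3.141, 0.0, 1.577]
force: [0.7, -0.8, -0.5]
grip_width: 0.0269
grip_force: 25.0
time_s: 21.35
ee_pos: [0.4705, -0.1511, 0.404]
eef_rot: [-3.141, -0.0, 1.577]
force: [1.1, 0.1, -2.9]
grip_width: 0.0269
grip_force: 25.0
time_s: 22.15
ee_pos: [0.4986, 0.1122, 0.4033]
eef_rot: [-3.139, -0.0, 1.579]
force: [-0.1, -0.8, -2.2]
grip_width: 0.027
grip_force: 25.0
time_s: 22.65
ee_pos: [0.5205, 0.1627, 0.4041]
eef_rot: [-3.141, 0.0, 1.577]
force: [0.1, 0.6, -3.2]
grip_width: 0.0269
grip_force: 25.0
```

```bash
python3 -m jog '[[0,0.3,2,0,0,0],[0,0.3,5,0,0,0],[0,0.3,8,0,0,0],[0,0.3,10,0,0,0],[0,0.3,11.3,0,0,0],[0,0.3,11.6,0,0,0],[0,0.3,11.6,0,0,0],[0,0.3,11.6,0,0,0]]'; python3 -m jog '[[0,0,0,0,0,0],[0,0,0.1,0,0,0],[0,0,0.1,0,0,0]]'; python3 -m jog '[[0,0,0,0,0,0],[0,0,0,0,0,0],[0,0,0,0,0,0],[0,0,0,0,0,0],[0,0,0,0,0,0],[0,0,0,0,0,0],[0,0,0,0,0,0],[0,0,0,0,0,0]]' 100;  python3 -m jog '[[0,0,-2,0,0,0],[0,0,-5,0,0,0],[0,0,-8,0,0,0],[0,0,-11.6,0,0,0],[-4,0,-11.6,0,0,0],[-8,0,-11.6,0,0,0],[-12,-1,-11.6,0,0,0],[-16,-2,-11.6,0,0,0]]'; python3 -m jog '[[-4,0,0,0,0,0],[-7,-1,0,0,0,0],[-7.9,-1.5,0,0,0,0],[-7.9,-1.5,0,0,0,0],[-7.9,-1.5,0,0,0,0],[-7.9,-1.5,0,0,0,0]]'
```

```text
time_s: 23.45
ee_pos: [0.524, 0.1631, 0.2898]
eef_rot: [3.14, -0.0, 1.577]
force: [-0.2, 0.0, -1.8]
grip_width: 0.027
grip_force: 25.0
time_s: 23.75
ee_pos: [0.5238, 0.1632, 0.2878]
eef_rot: [3.141, -0.0, 1.577]
force: [-0.0, 0.8, -3.3]
grip_width: 0.0269
grip_force: 25.0
time_s: 24.55
ee_pos: [0.5238, 0.1632, 0.2877]
eef_rot: [3.142, -0.0, 1.577]
force: [-0.5, -0.0, 0.3]
grip_width: 0.0874
grip_force: 0.0
time_s: 25.35
ee_pos: [0.5042, 0.0017, 0.4036]
eef_rot: [3.142, 0.0, 1.577]
force: [0.9, 0.4, 0.2]
grip_width: 0.0941
grip_force: 0.0
time_s: 25.95
ee_pos: [0.4905, -0.0749, 0.4037]
eef_rot: [3.142, -0.0, 1.578]
force: [0.4, 1.0, -0.1]
grip_width: 0.0941
grip_force: 0.0
```

```bash
python3 -m jog '[[-0.1,-0.2,3,0,0,0],[-0.1,-0.2,6,0,0,0],[-0.1,-0.2,9,0,0,0],[-0.1,-0.2,10,0,0,0],[-0.1,-0.2,10,0,0,0],[-0.1,-0.2,10,0,0,0]]'; python3 -m jog '[[0,0,0,0,0,0],[0,0,0,0,0,0],[0,0,0,0,0,0],[0,0,0,0,0,0],[0,0,0,0,0,0],[0,0,0,0,0,0],[0,0,0,0,0,0],[0,0,0,0,0,0]]' 0 25; python3 -m jog '[[0,0,0,0,0,0],[0,0,0,0,0,0],[0,0,0,0,0,0]]'; python3 -m jog '[[0,0,-0.5,0,0,0],[0,0,-2,0,0,0],[0,0,-4.5,0,0,0],[0,0,-7.5,0,0,0],[0,0,-10,0,0,0],[0,0,-10,0,0,0],[0,0,-10,0,0,0]]'; python3 -m jog '[[1,0,0,0,0,0],[4,0,0,0,0,0],[8,1,0,0,0,0],[12,2.5,0,0,0,0],[15,4,0,0,0,0],[16,4.7,0,0,0,0],[16,4.7,0,0,0,0],[16,4.7,0,0,0,0]]'
```

```text
time_s: 26.55
ee_pos: [0.4887, -0.0768, 0.3049]
eef_rot: [3.14, 0.0, 1.577]
force: [0.6, 1.1, 0.3]
grip_width: 0.0942
grip_force: 0.0
time_s: 27.35
ee_pos: [0.4883, -0.0771, 0.3036]
eef_rot: [-3.142, 0.0, 1.577]
force: [-0.5, 0.7, -0.6]
grip_width: 0.0332
grip_force: 0.0
time_s: 27.65
ee_pos: [0.4882, -0.077, 0.3036]
eef_rot: [-3.142, -0.0, 1.577]
force: [-1.0, 0.0, -1.6]
grip_width: 0.0231
grip_force: 25.0
time_s: 28.35
ee_pos: [0.4881, -0.077, 0.4031]
eef_rot: [-3.141, -0.0, 1.577]
force: [0.2, -0.2, -2.5]
grip_width: 0.023
grip_force: 25.0
time_s: 29.15
ee_pos: [0.534, 0.0827, 0.4028]
eef_rot: [-3.14, 0.0, 1.577]
force: [-0.0, -1.0, -3.1]
grip_width: 0.023
grip_force: 25.0
```

Next I place the cone, retreat upward and back, and check with both cameras.

```bash
python3 -m jog '[[0.1,0.1,2,0,0,0],[0.1,0.1,5,0,0,0],[0.1,0.1,8,0,0,0],[0.1,0.1,9.4,0,0,0],[0.1,0.1,9.8,0,0,0],[0.1,0.1,9.8,0,0,0],[0.1,0.1,9.8,0,0,0],[0.1,0.1,9.8,0,0,0]]'; python3 -m jog '[[0,0,0,0,0,0],[0,0,0.1,0,0,0],[0,0,0.1,0,0,0]]'; python3 -m jog '[[0,0,0,0,0,0],[0,0,0,0,0,0],[0,0,0,0,0,0],[0,0,0,0,0,0],[0,0,0,0,0,0],[0,0,0,0,0,0],[0,0,0,0,0,0],[0,0,0,0,0,0]]' 100;  python3 -m jog '[[0,0,-2,0,0,0],[0,0,-5,0,0,0],[0,0,-8,0,0,0],[0,0,-12,0,0,0],[-5,0,-12,0,0,0],[-10,0,-12,0,0,0],[-15,-1,-12,0,0,0],[-20,-2,-12,0,0,0]]'; python3 -m jog '[[-5,0,0,0,0,0],[-10,0,0,0,0,0],[-15,0,0,0,0,0],[-20,0,0,0,0,0],[-25,0,0,0,0,0],[-25,0,0,0,0,0],[-25,0,0,0,0,0]]'; python3 - <<'E'
from station import ctrl
import cv2
r=lambda a:cv2.resize(a,None,fx=4,fy=4,interpolation=cv2.INTER_CUBIC)
cv2.imwrite('pics/f1.png',r(ctrl.camera('scene')['img'][95:215,280:430])); cv2.imwrite('pics/f2.png',cv2.resize(ctrl.camera('top')['img'][145:220,130:290],None,fx=5,fy=5,interpolation=cv2.INTER_CUBIC))
E
```

```text
time_s: 29.95
ee_pos: [0.5354, 0.0842, 0.3068]
eef_rot: [3.14, -0.0, 1.577]
force: [0.1, -0.5, -2.1]
grip_width: 0.0229
grip_force: 25.0
time_s: 30.25
ee_pos: [0.5353, 0.0843, 0.3047]
eef_rot: [3.142, -0.0, 1.577]
force: [0.1, 0.2, -1.6]
grip_width: 0.0228
grip_force: 25.0
time_s: 31.05
ee_pos: [0.5353, 0.0842, 0.3047]
eef_rot: [3.142, 0.0, 1.577]
force: [0.7, -0.7, 0.3]
grip_width: 0.0833
grip_force: 0.0
time_s: 31.85
ee_pos: [0.5162, -0.1157, 0.4247]
eef_rot: [3.141, 0.0, 1.577]
force: [0.2, 0.4, 0.1]
grip_width: 0.0939
grip_force: 0.0
time_s: 32.55
ee_pos: [0.5181, -0.3646, 0.4239]
eef_rot: [-3.141, -0.001, 1.575]
force: [0.2, 0.3, -0.1]
grip_width: 0.0942
grip_force: 0.0
```

View pics/f1.png

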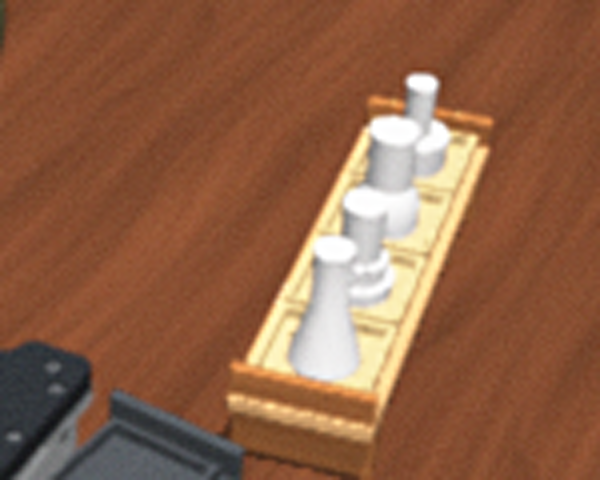

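View pics/f2.png

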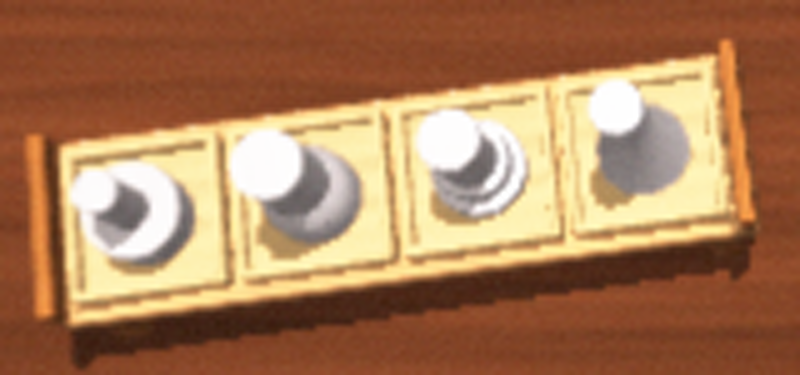

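All four formers stand upright in their wells: in the top crop, drum (95,190), dome (266,165), stepped (450,140) and cone (616,106) from the left. I check positions numerically and hand in only if they pass.

```bash
python3 - <<'E'
from h import *
from station import ctrl
T=lambda x,y,s,x0,y0:np.array([(x+.5)/s-.5+x0,(y+.5)/s-.5+y0])
P=[(.4999,.3210,.119),(.5116,.2419,.127),(.5232,.1627,.121),(.5349,.0836,.137)]
ok=True
for a,b,p in zip([(95,190),(266,165),(450,140),(616,106)],[(422,84),(394,132),(365,203),(335,249)],P):
    X,e=tri(T(*a,5,130,145),T(*b,4,280,95)); d=1000*(X-p); print(np.round(d,1),round(e,2)); ok&=np.hypot(*d[:2])<8 and abs(d[2])<5
print(ok, ctrl.hand_in() if ok else 'not handed in')
E
```

```text
[ 0.7 -0.2 -1.6] 0.15
[-0.6  0.1 -2.9] 0.18
[ 1.  -1.1 -1.5] 0.28
[ 1.   1.  -1.5] 0.25
the job is handed in; nothing more can be done
True None
```

All four formers stand released and upright in the wooden rack in reverse order (drum in place_1, dome in place_2, stepped in place_3, cone in place_4), measured within about 1.5 mm of the well centres, and the job was handed in at about 33 s; it returned no verdict.

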